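# Change the bonding jig over to the left hand and hold a flow-cell body in its corner

### The arm

A 6-joint arm with a two-finger parallel gripper is mounted at the origin on a cart in front of the work surface, level with it; the furniture and walls round the work are solid. World frame = base frame: x ahead of the robot, y to its left, z up, the work surface at z = 0. Lengths are in m, angles in rad, forces in N, time in s.
With the tool pointing down it reaches from about 0.35 to 0.85 m from the base axis. Payload 8.1 kg.
Tool frame: the origin (TCP) lies between the finger pads; the fingertips stand 14 mm ahead of it and the grasp point (between the pads) lies 5 mm behind it; z points along the fingers, y is the line along which they close (so a half turn about z gives the same grasp; the last joint's range is limited). The gripper opens to 93 mm and grips with 3 to 60 N. Pads are 15 mm wide; open, the fingers measure 128 mm over their backs; the gripper's body (75 mm by 188 mm) begins 65 mm behind the grasp point.
Start: joints at [-1.368, 0.13, 1.488, -0, 1.523, -0.085], TCP at [0.17, -0.575, 0.233] pointing down, gripper open.
Joint ranges: [-2.96, 2.96], [-0.89, 2.26], [0.02, 2.5], [-1.34, 4.48], [0, 2.73], [-2.66, 2.66]. Speed limits (rad/s): [2.39, 2.39, 2.79, 3.14, 3.14, 3.14].

### API

Orientations are given as a rotation vector (axis times angle).
In Python, from plant import robot gives the robot as it stands.
- The arm moves only by the tool arm_command, never from a script. Its argument "targets" is a list of rows, each an object of numbers: "x", "y", "z": the shift along the world's x, y, z in units of 500 mm (1.0 is 500 mm); "rx", "ry", "rz": the turn, a rotation vector about the world's x, y, z in units of 2 rad (1.0 is 2 rad); "claw": the closure in counts, from 0 (fully open) to 255 (shut). In form: [{"x": .., "y": .., "z": .., "rx": .., "ry": .., "rz": .., "claw": ..}, ...]. A call has 1 to 10 rows; each row is the pose to reach, as a shift and turn from the pose commanded when the call began; what a row does not reach only later rows make up. A row lasts 1/12 s, in which the tool goes at most 41.7 mm and 7.16 degrees, less where a joint would pass 70% of its speed; a pose out of reach is approached as far as the arm can. A call with a number of a shift or a turn outside -1 to 1 is refused whole. A call with a gripper value outside its range is refused whole. The fingers move at their own pace and stop on an object; "squeeze" is the grip in N (left out, the last holds). Time passes only in rows, so rows that repeat a pose let the fingers close. It gives the time, the measured TCP pose, the force, the opening and the grip force at its end, in the units of the state.
- robot.read_state(): the state, without advancing time (a new reading comes with each control period).
- robot.read_camera(name): name is "scene" or "top"; returns (picture, depth): 480x640x3 uint8, red, green, blue; 480x640 float32, m along the optical axis (not along the pixel's ray), 0 where there is no reading.
- robot.get_calibration(name): a dict with "intrinsics" (3x3 intrinsics, pixels), "origin" and "orientation" of the camera in the world. Camera axes: x right, y up, looking along -z (the intrinsics and any distortion apply to the point x, -y, -z); pixel columns grow to the right and rows downward; lengths in m; the calibration is good to about 2 mm. A picture is of the moment at which its call begins. get_calibration takes no time and is no camera call.
- robot.close_job(): hands the job in; it is judged then, once.
The state is a dict: "t": time; "q": joint angles; "dq": joint speeds; "joint_torque": joint torques, N m; "tool_pos": TCP position; "orientation": TCP orientation; "force": force on the tool from outside, world axes, zero at the start; "wrist_torque": the same for the moment, N m; "opening": finger opening in m; "gripper_force": force on a finger pad.
Only numpy, scipy, OpenCV 4.12 (cv2) and the standard library are available. Lean on these libraries where they do the work, as an engineer would, in place of code of your own. Each camera call takes 0.05 s, during which the arm holds its last target. There are 200 camera calls.

### The job

Change the bonding jig over to left-hand work: pull the steel stop blade up out of the right-hand slot and push its tongue fully home in the left-hand slot. Then set the white flow-cell block upright on the jig plate, its long side along the back rail, and press it gently into the corner so that it bears squarely on the back rail and on the stop blade at once. Finish while you are still holding it pressed against both stops, as for the bonding: do not let go; leave the other things on the bench where they are.

Things in the scene. Friction and masses are not known exactly. Their poses are not given: they have to be found in the camera images.
- jig: The bonding jig, fixed to the worktop: an aluminium plate 150 (x) x 200 (y) x 22 mm. Origin: centre of its underside, on the worktop; z up, x towards the back rail (away from the robot, give or take the jig's yaw), y to the left. Its top is 22 mm above the origin. Two slots for the stop blade run along its x, one left and one right.
- rail: The fixed steel back rail on the jig plate, the first stop: 12 (x) x 180 (y) x 12 mm high, parallel to the jig's y. Origin: centre of its underside, 56 mm from the jig's centre along the jig's +x, on the plate's top. Its front face, against which the block is pressed, lies at jig x = +50 mm.
- slot_left (a point): Centre of the mouth of the left-hand slot, at the plate's top (jig x = +8, y = +70 mm). The slot is 64 mm long along the jig's x, 5.5 mm wide and 17 mm deep, with a slightly chamfered mouth. Axes as the jig.
- slot_right (a point): The same for the right-hand slot (jig x = +8, y = -70 mm), where the stop blade stands at the start, fully home.
- blade: The loose steel stop blade, 0.16 kg: a head 76 (x) x 10 (y) x 26 mm high over a flat tongue 60 (x) x 4 (y) mm, 16 mm deep, rounded below. Origin: centre of the head's underside (the shoulders), z up, x along the blade. Fully home the shoulders sit on the plate, the origin is at the slot's mouth and the head is a stop parallel to the jig's x, its faces 5 mm either side of the slot's centre line.
- blade_head (a point): Centre of the blade's head, 13 mm above the shoulders: the place to grip it, across its 10 mm thickness (the blade's y). Axes as the blade.
- block: The white plastic flow-cell block: 40 (x) x 60 (y) x 38 mm high, about 0.13 kg, with two round port bosses (13 mm across, 6 mm high) on its top at y = +-19 mm. Origin: centre of its underside, z up, y along its long side. It stands upright on the worktop at the right; alike when turned by half a turn.
- block_center (a point): Centre of the block, 19 mm above its underside: grip it across its 40 mm width (its x), above the 12 mm high rail. Axes as the block. Pressed home in the left-hand corner it lies at jig x = +30, y = +35 mm, 41 mm above the worktop, within 1 to 2 mm, as the blade has a little play in its slot.
- tape_roll: Bystander, to be left where it is: a roll of masking tape, 96 mm across, 25 mm high. Origin: centre of its underside.
- beaker: Bystander: a plastic beaker, 77 mm across, 92 mm high. Origin: centre of its underside.
- microtube_1: Bystander: a small white capped tube, 14 x 41 x 14 mm, lying flat between jig and block. Origin: centre of the underside.
There are look-alikes about, which are no part of the job. There is more than one size of the block; the one meant has the size given above.

How it is judged:
By the outcome, as a careful person would: the job done as asked, in the order asked, and still so for the second after the job is handed in, while the arm keeps its last pose, push and grip.
It also fails if it takes over 69 s, if anything falls off the work surface, if the arm or the gripper's body presses on something with over 40 N, if the wrist force passes 120 N, or if a joint passes its speed limit or range.

## Working session

There is one attempt and no reset: what is moved stays moved. The work goes in short steps, Python scripts to look and compute and a tool call to move; the robot and the scene stay as the last step left them, time stands still between calls to the robot, and variables do not carry over. Pictures are saved under pics/ and viewed, at most 10 in all, crops included, and the job is handed in when it is done.

Besides the shell and the picture viewer there is one more tool, called after "Request:" in YAML: its name, and indented under it one key for each argument. arm_command: Moves the arm, as the interface text tells. Shifts and turns lie within -1 to 1; 1 stands for 500 mm of shift or 2 rad of turn. Its arguments: {"type":"object","properties":{"targets":{"type":"array","items":{"type":"object","properties":{"x":{"type":"number","minimum":-1,"maximum":1},"y":{"type":"number","minimum":-1,"maximum":1},"z":{"type":"number","minimum":-1,"maximum":1},"rx":{"type":"number","minimum":-1,"maximum":1},"ry":{"type":"number","minimum":-1,"maximum":1},"rz":{"type":"number","minimum":-1,"maximum":1},"claw":{"type":"number"}}}},"squeeze":{"type":"number"}},"required":["targets"]}

```bash
ls; mkdir -p pics
python3 - <<'E'
from plant import robot
import cv2,numpy as np
for n in("top","scene"):
    p,d=robot.read_camera(n); cv2.imwrite(f"pics/{n}0.png",p[:,:,::-1]); np.savez(f"{n}0.npz",p=p,d=d)
    c=robot.get_calibration(n); print(n,{k:np.round(v,4).tolist() if not isinstance(v,str) else v for k,v in c.items()})
print(robot.read_state())
E
```

```text
pics
top {'intrinsics': [[557.7725, 0.0, 312.8712], [0.0, 557.7725, 241.0184], [0.0, 0.0, 1.0]], 'origin': [0.4679, -0.0771, 0.9071], 'orientation': [0.0772, -0.0487, -1.5764]}
scene {'intrinsics': [[579.8876, 0.0, 319.9934], [0.0, 579.8876, 246.6949], [0.0, 0.0, 1.0]], 'origin': [0.2247, 0.6239, 0.6528], 'orientation': [0.2743, -1.2127, -2.4938]}
{'t': 0.1, 'q': array([-1.36838332e+00,  1.31094680e-01,  1.48918824e+00, -2.50613390e-05,
        1.52301545e+00, -8.53959206e-02]), 'dq': array([ 0.00173918, -0.00199144, -0.00279987, -0.00068114,  0.0009388 ,
       -0.00020394]), 'joint_torque': array([ 4.88655351e-04, -5.61342180e+01, -4.93097019e+01,  7.69001897e-02,
        2.90689029e-02, -7.27007318e-05]), 'tool_pos': array([ 0.17022402, -0.57481855,  0.23167713]), 'orientation': array([-3.10743589e+00, -4.50288384e-01,  1.95821425e-04]), 'force': array([0.0847457 , 0.24490502, 0.358117  ]), 'wrist_torque': array([-0.03485917, -0.05061133, -0.01160113]), 'gripper_force': 0.0, 'opening': 0.09297793333488161}
```

View pics/top0.png

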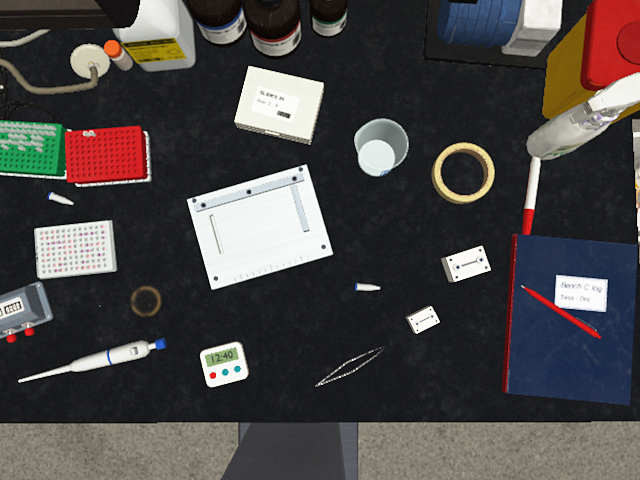

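View pics/scene0.png

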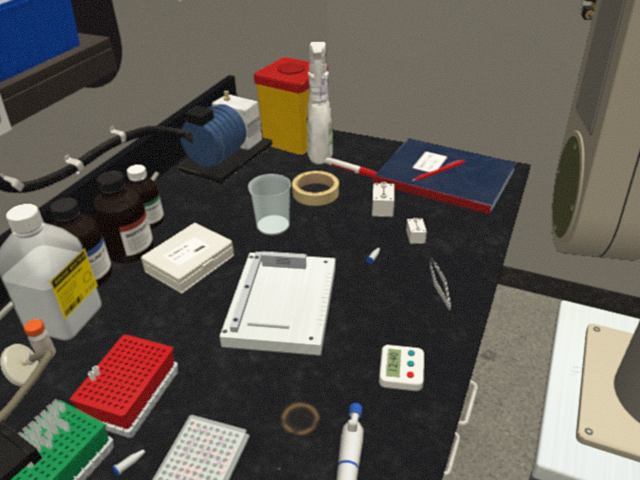

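Top view: jig at about (260,228) with the blade at (300,208) in the right slot and the left slot at (212,233). The white blocks are at (466,264), larger, and (424,320), smaller. The microtube is at (367,287).

```bash
cat > h.py <<'E'
import numpy as np,cv2
from scipy.spatial.transform import Rotation as R
from plant import robot
def cal(n):
    c=robot.get_calibration(n); return np.array(c["intrinsics"]),np.array(c["origin"]),R.from_rotvec(c["orientation"]).as_matrix()
def ray(n,uv,z):
    K,o,M=cal(n); uv=np.atleast_2d(uv).astype(float)
    d=np.c_[(uv[:,0]-K[0,2])/K[0,0],-(uv[:,1]-K[1,2])/K[1,1],-np.ones(len(uv))]@M.T
    return o+d*((z-o[2])/d[:,2])[:,None]
def cloud(n,d):
    K,o,M=cal(n); v,u=np.mgrid[:480,:640]
    P=np.stack([(u-K[0,2])/K[0,0]*d,-(v-K[1,2])/K[1,1]*d,-d],-1); return P@M.T+o
def rect(n,mask,z,near=None):
    """min-area rect in world xy (at plane z) of the mask's largest contour"""
    cs,_=cv2.findContours(mask.astype(np.uint8),cv2.RETR_EXTERNAL,cv2.CHAIN_APPROX_NONE)
    c=max(cs,key=cv2.contourArea)[:,0,:]
    w=ray(n,c,z)[:,:2]
    return cv2.minAreaRect((w*1000).astype(np.float32))
E
python3 - <<'E'
from h import *
f=np.load("top0.npz");p,d=f["p"].astype(int),f["d"];W=cloud("top",d);Z=W[...,2]
g=p.min(2)
def roi(a,b,c,e):
    m=np.zeros((480,640),bool);m[b:e,a:c]=1;return m
for nm,r in dict(desk=(330,380,380,410),jig=(225,225,280,260),big=(455,255,478,272),small=(416,314,432,326),blade=(297,190,302,225),rail=(230,185,280,192)).items():
    q=Z[roi(*r)];print(nm,np.round(np.percentile(q,[5,50,95])*1000,1))
J=roi(180,160,340,295)&(g>100)
print("jig",rect("top",J,.022))
for nm,r in dict(big=(435,240,500,290),small=(400,300,445,340)).items():
    m=roi(*r)&(Z>(.03 if nm=="big" else .02)); m2=roi(*r)&(g>130)
    print(nm,rect("top",m,.038),rect("top",m2,.038),Z[m].max())
m=roi(280,170,320,245)&(Z>.040); print("bladehi",rect("top",m,.048),m.sum())
tb=roi(350,275,390,298)&(g>90);print("tube",rect("top",tb,.01))
cv2.imwrite("pics/c.png",np.hstack([cv2.resize(p[160:295,180:340].astype(np.uint8)[:,:,::-1],None,fx=3.5,fy=3.5,interpolation=2),cv2.resize(p[235:370,395:495].astype(np.uint8)[:,:,::-1],None,fx=2.2,fy=3.5)])[:590])
E
```

```text
desk [-1.5  1.2  3.8]
jig [20.8 23.3 25.7]
big [36.6 39.3 45.7]
small [25.1 27.3 32.3]
blade [21.4 48.  51.3]
rail [21.1 32.5 37.1]
jig ((563.238525390625, 24.511001586914062), (152.23353576660156, 201.802001953125), 16.008638381958008)
big ((500.326904296875, -300.12396240234375), (39.97297668457031, 61.73891067504883), 17.71982192993164) ((501.3548278808594, -301.7542419433594), (40.88273239135742, 60.939300537109375), 17.71187400817871) 0.9070899876163947
small ((413.965087890625, -231.05467224121094), (29.89134407043457, 42.09151840209961), 26.01434898376465) ((415.3609313964844, -231.5826873779297), (27.868118286132812, 41.500946044921875), 25.97893524169922) 0.9070899876163947
bladehi ((589.5421752929688, -39.99087142944336), (76.42329406738281, 10.253725051879883), 15.622261047363281) 330
tube ((465.2898254394531, -149.0172882080078), (38.083213806152344, 10.737785339355469), 84.89997100830078)
```

View pics/c.png

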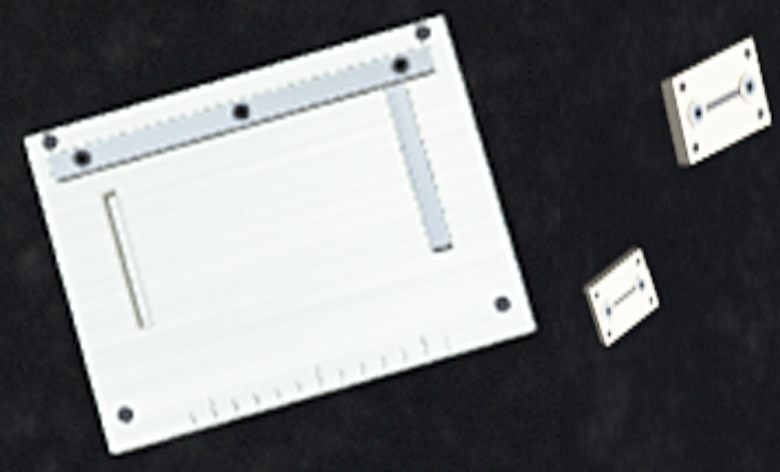

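Crop: block candidates confirmed. The larger (466,264) measures 40x61x38 mm, so it is the one meant. The blade sits in the right slot and the left slot is empty. Next I refine the yaw and the slot position.

Run:
```python
from h import *
f=np.load("top0.npz");p=f["p"];d=f["d"];W=cloud("top",d);g=cv2.cvtColor(p,cv2.COLOR_RGB2GRAY).astype(float)
m=np.zeros((480,640),np.uint8);m[160:295,180:340]=(p.min(2)>100)[160:295,180:340]
cs,_=cv2.findContours(m,0,1);c=max(cs,key=cv2.contourArea)[:,0,:];w=ray("top",c,.022)[:,:2]*1000
C=np.array([563.2,24.5]);a=np.radians(16);Rm=np.array([[np.cos(a),-np.sin(a)],[np.sin(a),np.cos(a)]])
l=(w-C)@Rm
for nm,s in dict(front=(abs(l[:,0]+76)<3)&(abs(l[:,1])<90),back=(abs(l[:,0]-76)<3)&(abs(l[:,1])<90),left=(abs(l[:,1]-100)<3)&(abs(l[:,0])<65),right=(abs(l[:,1]+100)<3)&(abs(l[:,0])<65)).items():
    q=l[s]; i=0 if nm in("front","back") else 1
    k=np.polyfit(q[:,1-i],q[:,i],1); print(nm,s.sum(),"slope deg",np.degrees(np.arctan(k[0]))*(-1 if i==0 else 1),"pos",k[1])
# slot: sample jig-frame intensity across
K,o,M=cal("top")
def px(P): q=(P-o)@M; return np.c_[K[0,2]+K[0,0]*q[:,0]/-q[:,2],K[1,2]-K[1,1]*q[:,1]/-q[:,2]]
for x0 in(-12,8,28):
  ys=np.arange(60,80,.5);acc=0
  for x in np.arange(x0-8,x0+8.1,1):
    P=np.c_[np.c_[np.full(len(ys),x),ys]@Rm.T+C,np.full(len(ys),22)]/1000
    u=px(P).astype(np.float32);acc=acc+cv2.remap(g.astype(np.float32),u[:,0],u[:,1],1)[:,0]
  acc/=17;wt=np.clip(np.percentile(acc,80)-acc-4,0,None);print(x0,"slot y",(wt*ys).sum()/wt.sum(),acc.round().astype(int))
h=W[...,2]; b=(h>.040)&(h<.06);b[:170]=0;b[245:]=0;b[:,:280]=0;b[:,320:]=0
v,u=np.nonzero(b);bl=(ray("top",np.c_[u,v],.048)[:,:2]*1000-C)@Rm
print("blade jig",bl.mean(0),np.degrees(np.arctan(np.polyfit(bl[:,0],bl[:,1],1)[0])))
```

```text
front 109 slope deg -0.05752771466475331 pos -75.28727698764149
back 108 slope deg 0.00705977939267231 pos 75.36244343025453
left 78 slope deg 0.014021652688420629 pos 100.15748554958611
right 77 slope deg 0.0054469013616542305 pos -100.15152599333467
-12 slot y 71.29114611370623 [244 244 244 244 244 244 244 244 243 242 239 236 232 230 230 234 239 243
 243 237 224 205 184 171 171 183 202 220 233 240 243 245 245 245 245 244
 244 244 244 243]
8 slot y 71.43073117691797 [244 244 244 244 244 244 244 244 243 242 239 236 233 232 233 236 241 244
 243 237 223 203 182 169 169 181 200 218 232 240 243 245 245 245 245 244
 244 244 244 243]
28 slot y 71.36514808915663 [243 243 244 244 244 244 244 244 243 241 239 235 232 230 231 235 240 244
 245 238 225 205 185 172 171 182 200 219 232 240 243 244 245 245 244 244
 243 243 243 243]
blade jig [  7.15700924 -69.33141159] -0.14873928436934455
```

Request:
arm_command:
  targets:
    - {"x": 0.08, "y": 0.08}
    - {"x": 0.13, "y": 0.14}
    - {"x": 0.18, "y": 0.2}
    - {"x": 0.23, "y": 0.26}
    - {"x": 0.28, "y": 0.32}
    - {"x": 0.33, "y": 0.38}
    - {"x": 0.38, "y": 0.44}
    - {"x": 0.43, "y": 0.5}
    - {"x": 0.48, "y": 0.56}
    - {"x": 0.53, "y": 0.62}

```text
schema error: expected keys x, y, z, rx, ry, rz, claw
```

Request:
arm_command:
  targets:
    - {"x": 0.05, "y": 0.06, "z": 0, "rx": 0, "ry": 0, "rz": -0.0043, "claw": 0}
    - {"x": 0.1, "y": 0.12, "z": 0, "rx": 0, "ry": 0, "rz": -0.0043, "claw": 0}
    - {"x": 0.15, "y": 0.18, "z": 0, "rx": 0, "ry": 0, "rz": -0.0043, "claw": 0}
    - {"x": 0.2, "y": 0.24, "z": 0, "rx": 0, "ry": 0, "rz": -0.0043, "claw": 0}
    - {"x": 0.25, "y": 0.31, "z": 0, "rx": 0, "ry": 0, "rz": -0.0043, "claw": 0}
    - {"x": 0.3, "y": 0.37, "z": 0, "rx": 0, "ry": 0, "rz": -0.0043, "claw": 0}
    - {"x": 0.35, "y": 0.44, "z": 0, "rx": 0, "ry": 0, "rz": -0.0043, "claw": 0}
    - {"x": 0.4, "y": 0.5, "z": 0, "rx": 0, "ry": 0, "rz": -0.0043, "claw": 0}
    - {"x": 0.45, "y": 0.56, "z": 0, "rx": 0, "ry": 0, "rz": -0.0043, "claw": 0}
    - {"x": 0.5, "y": 0.62, "z": 0, "rx": 0, "ry": 0, "rz": -0.0043, "claw": 0}

```text
t: 0.93
tool_pos: [0.421, -0.2634, 0.2324]
orientation: [-3.111, -0.437, 0.0]
force: [0.4, -0.4, -0.1]
opening: 0.093
gripper_force: 0.0
```

Request:
arm_command:
  targets:
    - {"x": 0.05, "y": 0.065, "z": 0, "rx": 0, "ry": 0, "rz": 0, "claw": 0}
    - {"x": 0.1, "y": 0.13, "z": 0, "rx": 0, "ry": 0, "rz": 0, "claw": 0}
    - {"x": 0.15, "y": 0.195, "z": 0, "rx": 0, "ry": 0, "rz": 0, "claw": 0}
    - {"x": 0.2, "y": 0.26, "z": 0, "rx": 0, "ry": 0, "rz": 0, "claw": 0}
    - {"x": 0.25, "y": 0.33, "z": 0, "rx": 0, "ry": 0, "rz": 0, "claw": 0}
    - {"x": 0.3, "y": 0.4, "z": -0.03, "rx": 0, "ry": 0, "rz": 0, "claw": 0}
    - {"x": 0.34, "y": 0.45, "z": -0.08, "rx": 0, "ry": 0, "rz": 0, "claw": 0}
    - {"x": 0.34, "y": 0.45, "z": -0.15, "rx": 0, "ry": 0, "rz": 0, "claw": 60}
    - {"x": 0.34, "y": 0.45, "z": -0.22, "rx": 0, "ry": 0, "rz": 0, "claw": 120}
    - {"x": 0.34, "y": 0.45, "z": -0.28, "rx": 0, "ry": 0, "rz": 0, "claw": 120}
  squeeze: 20

```text
t: 1.77
tool_pos: [0.5894, -0.039, 0.0896]
orientation: [-3.11, -0.44, 0.004]
force: [-0.8, -0.2, -0.5]
opening: 0.0779
gripper_force: 0.0
```

Run:
```python
from h import *
s=robot.read_state();print(s["tool_pos"],s["orientation"],s["force"],s["opening"])
p,d=robot.read_camera("scene");cv2.imwrite("pics/s1.png",cv2.resize(p[200:380,180:420][:,:,::-1],None,fx=3.3,fy=3.3,interpolation=2))
```

```text
[ 0.5894442  -0.03902423  0.08958489] [-3.1099789  -0.44007433  0.00352339] [-0.77532269 -0.24873155 -0.51686115] 0.07790480254810046
```

View pics/s1.png

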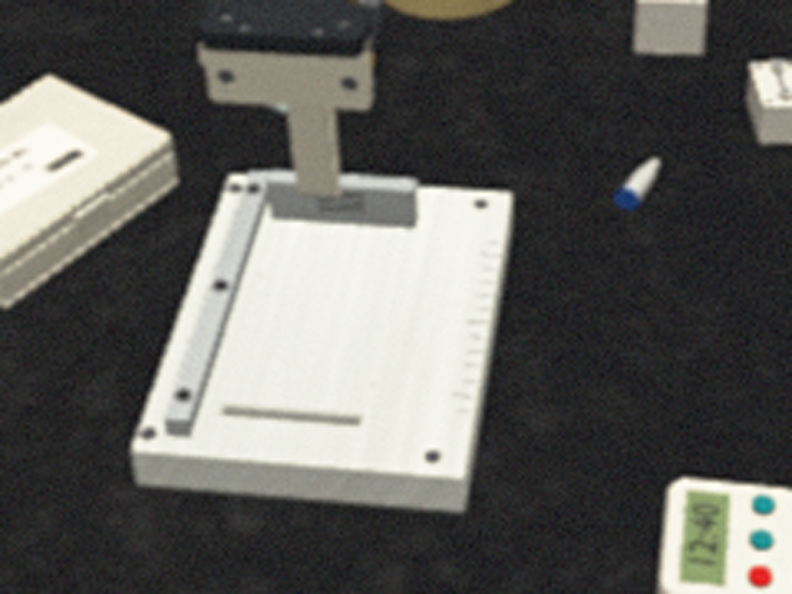

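The crop shows the gripper above the blade, its near finger at (320,150) straddling the head. The left slot at (290,415) is clear. I go down and close.

Request:
arm_command:
  targets:
    - {"x": 0, "y": 0, "z": -0.05, "rx": 0, "ry": 0, "rz": 0, "claw": 120}
    - {"x": 0, "y": 0, "z": -0.09, "rx": 0, "ry": 0, "rz": 0, "claw": 140}
    - {"x": 0, "y": 0, "z": -0.107, "rx": 0, "ry": 0, "rz": 0, "claw": 180}
    - {"x": 0, "y": 0, "z": -0.107, "rx": 0, "ry": 0, "rz": 0, "claw": 255}
    - {"x": 0, "y": 0, "z": -0.107, "rx": 0, "ry": 0, "rz": 0, "claw": 255}
    - {"x": 0, "y": 0, "z": -0.107, "rx": 0, "ry": 0, "rz": 0, "claw": 255}
    - {"x": 0, "y": 0, "z": -0.107, "rx": 0, "ry": 0, "rz": 0, "claw": 255}
    - {"x": 0, "y": 0, "z": -0.107, "rx": 0, "ry": 0, "rz": 0, "claw": 255}
    - {"x": 0, "y": 0, "z": -0.107, "rx": 0, "ry": 0, "rz": 0, "claw": 255}
    - {"x": 0, "y": 0, "z": -0.107, "rx": 0, "ry": 0, "rz": 0, "claw": 255}
  squeeze: 40

```text
t: 2.65
tool_pos: [0.591, -0.0415, 0.04]
orientation: [3.109, 0.437, 0.002]
force: [1.5, -3.7, 2.7]
opening: 0.0098
gripper_force: 39.9
```

Request:
arm_command:
  targets:
    - {"x": 0, "y": -0.002, "z": 0.008, "rx": 0, "ry": 0, "rz": 0, "claw": 255}
    - {"x": 0, "y": -0.002, "z": 0.02, "rx": 0, "ry": 0, "rz": 0, "claw": 255}
    - {"x": 0, "y": -0.002, "z": 0.035, "rx": 0, "ry": 0, "rz": 0, "claw": 255}
    - {"x": 0, "y": -0.002, "z": 0.05, "rx": 0, "ry": 0, "rz": 0, "claw": 255}
    - {"x": 0, "y": -0.002, "z": 0.07, "rx": 0, "ry": 0, "rz": 0, "claw": 255}
    - {"x": 0, "y": -0.002, "z": 0.1, "rx": 0, "ry": 0, "rz": 0, "claw": 255}
    - {"x": 0, "y": -0.002, "z": 0.1, "rx": 0, "ry": 0, "rz": 0, "claw": 255}
    - {"x": 0, "y": -0.002, "z": 0.1, "rx": 0, "ry": 0, "rz": 0, "claw": 255}

```text
t: 3.32
tool_pos: [0.5916, -0.0412, 0.0909]
orientation: [3.11, 0.437, 0.005]
force: [-0.2, -0.4, -2.0]
opening: 0.0101
gripper_force: 39.9
```

Run:
```python
from h import *
for i in range(3):
    p,d=robot.read_camera("top");s=robot.read_state();print(s["tool_pos"],s["orientation"],s["force"],s["opening"])
np.savez("top1.npz",p=p,d=d)
p,d=robot.read_camera("scene");np.savez("s2.npz",p=p,d=d);cv2.imwrite("pics/s2.png",cv2.resize(p[200:380,180:420][:,:,::-1],None,fx=3.3,fy=3.3,interpolation=2))
```

```text
[ 0.59071379 -0.04112626  0.0896844 ] [3.11087011e+00 4.37442154e-01 1.88390218e-03] [ 0.03633894 -1.21717271 -2.19546732] 0.009694346709750324
[ 0.59008053 -0.04109481  0.08881644] [-3.11072603e+00 -4.37307795e-01  4.76772975e-04] [-0.02211679  0.03449723 -1.91131605] 0.009605465045208423
[ 0.5897452  -0.041068    0.08835769] [-3.11052401e+00 -4.37316089e-01  1.79681229e-03] [-0.8331975   0.02551392 -2.07397732] 0.009919308872272794
```

View pics/s2.png

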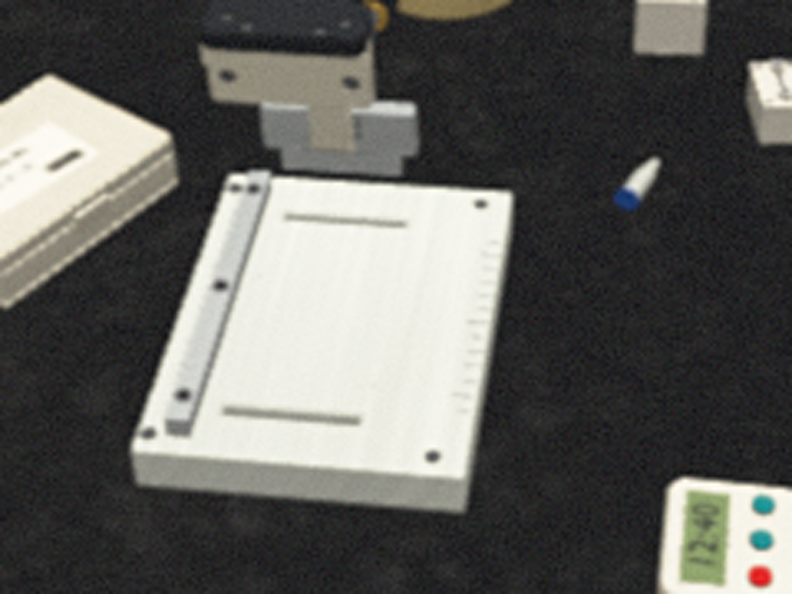

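The crop shows the blade held level and free of the right slot, with both slots empty at (345,220) and (290,415). I move it over by 140 mm along the jig's y.

Request:
arm_command:
  targets:
    - {"x": -0.017, "y": 0.06, "z": 0, "rx": 0, "ry": 0, "rz": 0, "claw": 255}
    - {"x": -0.034, "y": 0.12, "z": 0, "rx": 0, "ry": 0, "rz": 0, "claw": 255}
    - {"x": -0.051, "y": 0.18, "z": 0, "rx": 0, "ry": 0, "rz": 0, "claw": 255}
    - {"x": -0.066, "y": 0.23, "z": 0, "rx": 0, "ry": 0, "rz": 0, "claw": 255}
    - {"x": -0.0772, "y": 0.2692, "z": -0.02, "rx": 0, "ry": 0, "rz": 0, "claw": 255}
    - {"x": -0.0772, "y": 0.2692, "z": -0.05, "rx": 0, "ry": 0, "rz": 0, "claw": 255}
    - {"x": -0.0772, "y": 0.2692, "z": -0.062, "rx": 0, "ry": 0, "rz": 0, "claw": 255}
    - {"x": -0.0772, "y": 0.2692, "z": -0.062, "rx": 0, "ry": 0, "rz": 0, "claw": 255}
    - {"x": -0.0772, "y": 0.2692, "z": -0.062, "rx": 0, "ry": 0, "rz": 0, "claw": 255}
    - {"x": -0.0772, "y": 0.2692, "z": -0.062, "rx": 0, "ry": 0, "rz": 0, "claw": 255}

```text
t: 4.35
tool_pos: [0.5519, 0.0927, 0.0582]
orientation: [3.111, 0.436, -0.0]
force: [-0.6, -0.2, -1.5]
opening: 0.0097
gripper_force: 40.0
```

Request:
arm_command:
  targets:
    - {"x": 0, "y": 0, "z": -0.006, "rx": 0, "ry": 0, "rz": 0, "claw": 255}
    - {"x": 0, "y": 0, "z": -0.009, "rx": 0, "ry": 0, "rz": 0, "claw": 255}
    - {"x": 0, "y": 0, "z": -0.012, "rx": 0, "ry": 0, "rz": 0, "claw": 255}
    - {"x": 0, "y": 0, "z": -0.014, "rx": 0, "ry": 0, "rz": 0, "claw": 255}
    - {"x": 0, "y": 0, "z": -0.014, "rx": 0, "ry": 0, "rz": 0, "claw": 255}
    - {"x": 0, "y": 0, "z": -0.014, "rx": 0, "ry": 0, "rz": 0, "claw": 255}

```text
t: 4.85
tool_pos: [0.5518, 0.0929, 0.051]
orientation: [3.111, 0.437, -0.0]
force: [0.9, -2.1, -3.4]
opening: 0.0098
gripper_force: 40.0
```

Request:
arm_command:
  targets:
    - {"x": 0, "y": 0, "z": -0.005, "rx": 0, "ry": 0, "rz": 0, "claw": 255}
    - {"x": 0, "y": 0, "z": -0.01, "rx": 0, "ry": 0, "rz": 0, "claw": 255}
    - {"x": 0, "y": 0, "z": -0.015, "rx": 0, "ry": 0, "rz": 0, "claw": 255}
    - {"x": 0, "y": 0, "z": -0.019, "rx": 0, "ry": 0, "rz": 0, "claw": 255}
    - {"x": 0, "y": 0, "z": -0.022, "rx": 0, "ry": 0, "rz": 0, "claw": 255}
    - {"x": 0, "y": 0, "z": -0.024, "rx": 0, "ry": 0, "rz": 0, "claw": 255}
    - {"x": 0, "y": 0, "z": -0.025, "rx": 0, "ry": 0, "rz": 0, "claw": 255}
    - {"x": 0, "y": 0, "z": -0.026, "rx": 0, "ry": 0, "rz": 0, "claw": 255}
    - {"x": 0, "y": 0, "z": -0.026, "rx": 0, "ry": 0, "rz": 0, "claw": 255}

```text
t: 5.6
tool_pos: [0.5521, 0.093, 0.0398]
orientation: [3.11, 0.437, 0.001]
force: [-7.4, -6.8, 15.5]
opening: 0.0095
gripper_force: 40.0
```

Request:
arm_command:
  targets:
    - {"x": 0.001, "y": 0.001, "z": -0.002, "rx": 0, "ry": 0, "rz": 0, "claw": 255}
    - {"x": 0.001, "y": 0.001, "z": -0.003, "rx": 0, "ry": 0, "rz": 0, "claw": 255}
    - {"x": 0.001, "y": 0.001, "z": -0.003, "rx": 0, "ry": 0, "rz": 0, "claw": 255}
    - {"x": 0.001, "y": 0.001, "z": -0.003, "rx": 0, "ry": 0, "rz": 0, "claw": 255}

```text
t: 5.93
tool_pos: [0.5522, 0.093, 0.0396]
orientation: [3.11, 0.437, -0.002]
force: [-16.0, -9.0, 31.2]
opening: 0.0097
gripper_force: 40.0
```

Run:
```python
from h import *
s=robot.read_state();print(s["tool_pos"],s["force"])
p,d=robot.read_camera("scene");cv2.imwrite("pics/s3.png",cv2.resize(p[200:380,180:420][:,:,::-1],None,fx=3.3,fy=3.3,interpolation=2))
```

```text
[0.55217326 0.09300874 0.0396495 ] [-15.9869083   -9.01417712  31.15707133]
```

View pics/s3.png

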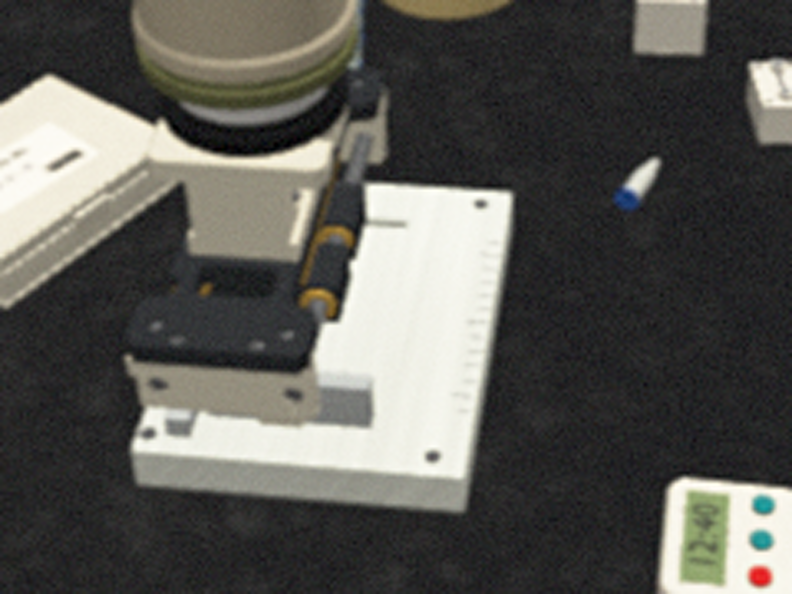

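The crop shows the blade head at (345,400) sitting flush on the plate in the left slot. At 31 N the height no longer changes, so it is fully home. I release and lift.

Request:
arm_command:
  targets:
    - {"x": -0.001, "y": 0, "z": 0.004, "rx": 0, "ry": 0, "rz": 0, "claw": 255}
    - {"x": -0.001, "y": 0, "z": 0.004, "rx": 0, "ry": 0, "rz": 0, "claw": 180}
    - {"x": -0.001, "y": 0, "z": 0.004, "rx": 0, "ry": 0, "rz": 0, "claw": 120}
    - {"x": -0.001, "y": 0, "z": 0.004, "rx": 0, "ry": 0, "rz": 0, "claw": 120}
    - {"x": -0.001, "y": 0, "z": 0.004, "rx": 0, "ry": 0, "rz": 0, "claw": 120}
    - {"x": -0.001, "y": 0, "z": 0.03, "rx": 0, "ry": 0, "rz": 0, "claw": 120}
    - {"x": -0.001, "y": 0, "z": 0.1, "rx": 0, "ry": 0, "rz": 0, "claw": 60}
    - {"x": -0.001, "y": 0, "z": 0.18, "rx": 0, "ry": 0, "rz": 0, "claw": 0}
    - {"x": -0.001, "y": 0, "z": 0.26, "rx": 0, "ry": 0, "rz": 0, "claw": 0}
    - {"x": -0.001, "y": 0, "z": 0.33, "rx": 0, "ry": 0, "rz": 0, "claw": 0}

```text
t: 6.82
tool_pos: [0.5518, 0.094, 0.2052]
orientation: [-3.111, -0.437, -0.003]
force: [1.1, 0.7, 0.3]
opening: 0.0654
gripper_force: 0.0
```

Request:
arm_command:
  targets:
    - {"x": -0.008, "y": -0.06, "z": 0, "rx": 0, "ry": 0, "rz": 0.06, "claw": 0}
    - {"x": -0.016, "y": -0.12, "z": 0, "rx": 0, "ry": 0, "rz": 0.12, "claw": 0}
    - {"x": -0.024, "y": -0.18, "z": 0, "rx": 0, "ry": 0, "rz": 0.18, "claw": 0}
    - {"x": -0.032, "y": -0.24, "z": 0, "rx": 0, "ry": 0, "rz": 0.24, "claw": 0}
    - {"x": -0.04, "y": -0.3, "z": 0, "rx": 0, "ry": 0, "rz": 0.3, "claw": 0}
    - {"x": -0.048, "y": -0.36, "z": 0, "rx": 0, "ry": 0, "rz": 0.36, "claw": 0}
    - {"x": -0.056, "y": -0.42, "z": 0, "rx": 0, "ry": 0, "rz": 0.42, "claw": 0}
    - {"x": -0.064, "y": -0.48, "z": 0, "rx": 0, "ry": 0, "rz": 0.48, "claw": 0}
    - {"x": -0.072, "y": -0.54, "z": 0, "rx": 0, "ry": 0, "rz": 0.54, "claw": 0}
    - {"x": -0.08, "y": -0.6, "z": 0, "rx": 0, "ry": 0, "rz": 0.6, "claw": 0}

```text
t: 7.65
tool_pos: [0.5114, -0.2075, 0.2027]
orientation: [2.314, 2.124, 0.001]
force: [1.1, 0.5, -0.2]
opening: 0.0931
gripper_force: 0.0
```

Request:
arm_command:
  targets:
    - {"x": -0.007, "y": -0.06, "z": 0, "rx": 0, "ry": 0, "rz": 0.06, "claw": 0}
    - {"x": -0.014, "y": -0.12, "z": 0, "rx": 0, "ry": 0, "rz": 0.12, "claw": 0}
    - {"x": -0.021, "y": -0.19, "z": 0, "rx": 0, "ry": 0, "rz": 0.18, "claw": 0}
    - {"x": -0.021, "y": -0.19, "z": -0.05, "rx": 0, "ry": 0, "rz": 0.2, "claw": 0}
    - {"x": -0.021, "y": -0.19, "z": -0.13, "rx": 0, "ry": 0, "rz": 0.2, "claw": 0}
    - {"x": -0.021, "y": -0.19, "z": -0.19, "rx": 0, "ry": 0, "rz": 0.2, "claw": 0}
    - {"x": -0.021, "y": -0.19, "z": -0.22, "rx": 0, "ry": 0, "rz": 0.2, "claw": 0}
    - {"x": -0.021, "y": -0.19, "z": -0.22, "rx": 0, "ry": 0, "rz": 0.2, "claw": 0}

```text
t: 8.32
tool_pos: [0.4985, -0.2992, 0.0873]
orientation: [-1.849, -2.53, -0.0]
force: [-0.6, 0.8, 0.0]
opening: 0.0935
gripper_force: 0.0
```

Run:
```python
from h import *
s=robot.read_state();print(s["tool_pos"],s["orientation"],s["force"],s["opening"],s["q"])
p,d=robot.read_camera("top");np.savez("top2.npz",p=p,d=d)
W=cloud("top",d);h=W[...,2];C=np.array([563.2,24.5]);a=np.radians(16);Rm=np.array([[np.cos(a),-np.sin(a)],[np.sin(a),np.cos(a)]])
l=(W[...,:2]*1000-C)@Rm;b=(h>.040)&(h<.06)&(abs(l[...,1]-70)<15)&(abs(l[...,0])<60)
v,u=np.nonzero(b);bl=(ray("top",np.c_[u,v],.048)[:,:2]*1000-C)@Rm
print("blade",b.sum(),bl.mean(0),np.degrees(np.arctan(np.polyfit(bl[:,0],bl[:,1],1)[0])),np.median(h[b]))
q,_=robot.read_camera("scene")
cv2.imwrite("pics/t2.png",np.hstack([cv2.resize(p[160:300,180:340][:,:,::-1],None,fx=2.5,fy=2.5,interpolation=2),cv2.resize(q[130:270,330:490][:,:,::-1],None,fx=2.5,fy=2.5,interpolation=2)]))
```

```text
[ 0.49849144 -0.29922679  0.08729248] [-1.84943166e+00 -2.52973035e+00 -3.03686369e-04] [-0.60881361  0.84322651  0.04173678] 0.09345381159580968 [-6.28924357e-01  2.03000415e-01  1.68055158e+00  2.22740663e-04
  1.26595558e+00 -9.37226352e-01]
blade 359 [ 6.66751099 70.78757124] 0.1386175690890302 0.04869691986031377
```

View pics/t2.png

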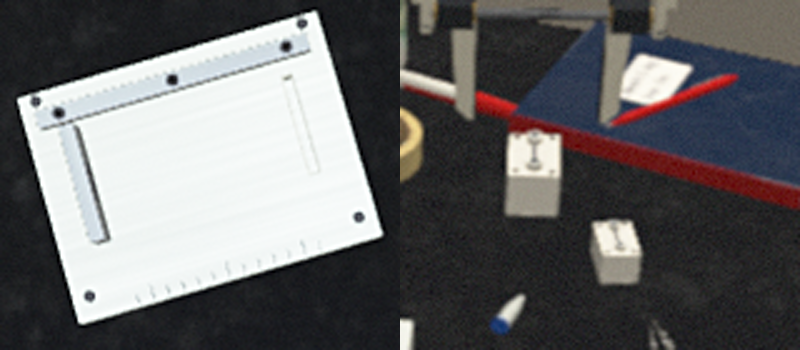

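The left crop shows the blade seated in the left slot at (85,183), its top at 48.7 mm as before, so it is fully home; the right slot is empty. In the right crop the open fingers straddle the larger block. I descend and grip.

Request:
arm_command:
  targets:
    - {"x": 0, "y": 0, "z": -0.06, "rx": 0, "ry": 0, "rz": 0, "claw": 0}
    - {"x": 0, "y": 0, "z": -0.11, "rx": 0, "ry": 0, "rz": 0, "claw": 0}
    - {"x": 0, "y": 0, "z": -0.125, "rx": 0, "ry": 0, "rz": 0, "claw": 30}
    - {"x": 0, "y": 0, "z": -0.125, "rx": 0, "ry": 0, "rz": 0, "claw": 100}
    - {"x": 0, "y": 0, "z": -0.125, "rx": 0, "ry": 0, "rz": 0, "claw": 255}
    - {"x": 0, "y": 0, "z": -0.125, "rx": 0, "ry": 0, "rz": 0, "claw": 255}
    - {"x": 0, "y": 0, "z": -0.125, "rx": 0, "ry": 0, "rz": 0, "claw": 255}
    - {"x": 0, "y": 0, "z": -0.125, "rx": 0, "ry": 0, "rz": 0, "claw": 255}
    - {"x": 0, "y": 0, "z": -0.125, "rx": 0, "ry": 0, "rz": 0, "claw": 255}
    - {"x": 0, "y": 0, "z": -0.125, "rx": 0, "ry": 0, "rz": 0, "claw": 255}
  squeeze: 30

```text
t: 9.25
tool_pos: [0.5015, -0.3014, 0.0298]
orientation: [1.853, 2.536, 0.0]
force: [-0.3, 0.4, -0.6]
opening: 0.0444
gripper_force: 0.0
```

Request:
arm_command:
  targets:
    - {"x": 0, "y": 0, "z": 0, "rx": 0, "ry": 0, "rz": 0, "claw": 255}
    - {"x": 0, "y": 0, "z": 0, "rx": 0, "ry": 0, "rz": 0, "claw": 255}
    - {"x": 0, "y": 0, "z": 0, "rx": 0, "ry": 0, "rz": 0, "claw": 255}
    - {"x": 0, "y": 0, "z": 0, "rx": 0, "ry": 0, "rz": 0, "claw": 255}

```text
t: 9.58
tool_pos: [0.5013, -0.3014, 0.0295]
orientation: [1.854, 2.536, -0.0]
force: [-1.8, 1.2, 5.3]
opening: 0.0396
gripper_force: 30.0
```

Request:
arm_command:
  targets:
    - {"x": 0, "y": 0, "z": 0.02, "rx": 0, "ry": 0, "rz": 0, "claw": 255}
    - {"x": 0, "y": 0, "z": 0.08, "rx": 0, "ry": 0, "rz": 0, "claw": 255}
    - {"x": 0, "y": 0, "z": 0.14, "rx": 0, "ry": 0, "rz": 0, "claw": 255}
    - {"x": 0.01, "y": 0.05, "z": 0.16, "rx": 0, "ry": 0, "rz": 0, "claw": 255}
    - {"x": 0.022, "y": 0.1, "z": 0.16, "rx": 0, "ry": 0, "rz": 0, "claw": 255}
    - {"x": 0.035, "y": 0.16, "z": 0.16, "rx": 0, "ry": 0, "rz": -0.0146, "claw": 255}
    - {"x": 0.048, "y": 0.22, "z": 0.16, "rx": 0, "ry": 0, "rz": -0.0146, "claw": 255}
    - {"x": 0.061, "y": 0.28, "z": 0.16, "rx": 0, "ry": 0, "rz": -0.0146, "claw": 255}
    - {"x": 0.074, "y": 0.34, "z": 0.16, "rx": 0, "ry": 0, "rz": -0.0146, "claw": 255}
    - {"x": 0.087, "y": 0.4, "z": 0.16, "rx": 0, "ry": 0, "rz": -0.0146, "claw": 255}

```text
t: 10.42
tool_pos: [0.5447, -0.0997, 0.1095]
orientation: [-1.891, -2.509, -0.0]
force: [0.2, -0.7, -0.9]
opening: 0.0399
gripper_force: 30.0
```

Request:
arm_command:
  targets:
    - {"x": 0.013, "y": 0.06, "z": 0, "rx": 0, "ry": 0, "rz": 0, "claw": 255}
    - {"x": 0.026, "y": 0.12, "z": 0, "rx": 0, "ry": 0, "rz": 0, "claw": 255}
    - {"x": 0.039, "y": 0.18, "z": 0, "rx": 0, "ry": 0, "rz": 0, "claw": 255}
    - {"x": 0.052, "y": 0.24, "z": 0, "rx": 0, "ry": 0, "rz": 0, "claw": 255}
    - {"x": 0.061, "y": 0.28, "z": 0, "rx": 0, "ry": 0, "rz": 0, "claw": 255}
    - {"x": 0.069, "y": 0.316, "z": 0, "rx": 0, "ry": 0, "rz": 0, "claw": 255}
    - {"x": 0.069, "y": 0.316, "z": -0.04, "rx": 0, "ry": 0, "rz": 0, "claw": 255}
    - {"x": 0.069, "y": 0.316, "z": -0.08, "rx": 0, "ry": 0, "rz": 0, "claw": 255}
    - {"x": 0.069, "y": 0.316, "z": -0.1, "rx": 0, "ry": 0, "rz": 0, "claw": 255}
    - {"x": 0.069, "y": 0.316, "z": -0.1, "rx": 0, "ry": 0, "rz": 0, "claw": 255}

```text
t: 11.25
tool_pos: [0.5767, 0.0568, 0.0561]
orientation: [-1.888, -2.505, 0.005]
force: [-0.9, 0.3, -1.2]
opening: 0.0397
gripper_force: 30.0
```

Run:
```python
from h import *
s=robot.read_state()
q,_=robot.read_camera("scene");s=robot.read_state();print(s["tool_pos"],s["orientation"],s["force"],s["opening"],s["gripper_force"],s["t"])
cv2.imwrite("pics/s4.png",cv2.resize(q[180:380,180:420][:,:,::-1],None,fx=2.9,fy=2.9,interpolation=2))
```

```text
[0.57772886 0.05667288 0.05778503] [-1.88924608 -2.50650438  0.00334848] [-0.65425754 -0.65900593 -0.46772874] 0.0398592348850586 29.99986857175827 11.3
```

View pics/s4.png

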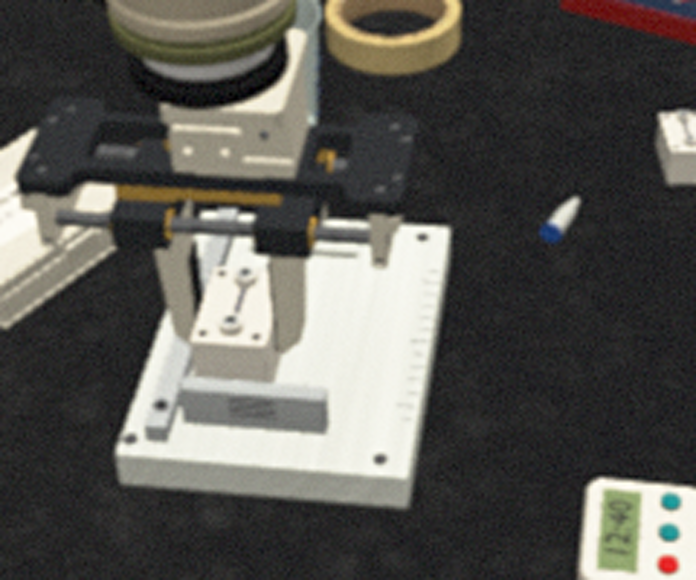

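The crop shows the block upright between the fingers just above the plate, by the blade at (255,400), with one finger over the rail. I lower it to contact.

Request:
arm_command:
  targets:
    - {"x": 0, "y": 0, "z": -0.008, "rx": 0, "ry": 0, "rz": 0, "claw": 255}
    - {"x": 0, "y": 0, "z": -0.013, "rx": 0, "ry": 0, "rz": 0, "claw": 255}
    - {"x": 0, "y": 0, "z": -0.016, "rx": 0, "ry": 0, "rz": 0, "claw": 255}
    - {"x": 0, "y": 0, "z": -0.017, "rx": 0, "ry": 0, "rz": 0, "claw": 255}
    - {"x": 0, "y": 0, "z": -0.017, "rx": 0, "ry": 0, "rz": 0, "claw": 255}
    - {"x": 0, "y": 0, "z": -0.017, "rx": 0, "ry": 0, "rz": 0, "claw": 255}

```text
t: 11.8
tool_pos: [0.5798, 0.0566, 0.0515]
orientation: [1.89, 2.508, 0.001]
force: [-0.4, -1.5, 3.9]
opening: 0.04
gripper_force: 30.0
```

Request:
arm_command:
  targets:
    - {"x": 0.0038, "y": 0.0011, "z": 0, "rx": 0, "ry": 0, "rz": 0, "claw": 255}
    - {"x": 0.0077, "y": 0.0022, "z": 0, "rx": 0, "ry": 0, "rz": 0, "claw": 255}
    - {"x": 0.0106, "y": 0.003, "z": 0, "rx": 0, "ry": 0, "rz": 0, "claw": 255}
    - {"x": 0.0125, "y": 0.0036, "z": 0, "rx": 0, "ry": 0, "rz": 0, "claw": 255}
    - {"x": 0.0135, "y": 0.0039, "z": 0, "rx": 0, "ry": 0, "rz": 0, "claw": 255}
    - {"x": 0.0135, "y": 0.0039, "z": 0, "rx": 0, "ry": 0, "rz": 0, "claw": 255}
    - {"x": 0.0135, "y": 0.0039, "z": 0, "rx": 0, "ry": 0, "rz": 0, "claw": 255}

```text
t: 12.38
tool_pos: [0.5844, 0.058, 0.0515]
orientation: [-1.889, -2.507, 0.005]
force: [-14.3, -5.3, 15.1]
opening: 0.0396
gripper_force: 30.0
```

Request:
arm_command:
  targets:
    - {"x": -0.001, "y": -0.0003, "z": 0.001, "rx": 0, "ry": 0, "rz": 0, "claw": 255}
    - {"x": -0.0021, "y": 0.0036, "z": 0.001, "rx": 0, "ry": 0, "rz": 0, "claw": 255}
    - {"x": -0.0032, "y": 0.0074, "z": 0.001, "rx": 0, "ry": 0, "rz": 0, "claw": 255}
    - {"x": -0.0043, "y": 0.0113, "z": 0.001, "rx": 0, "ry": 0, "rz": 0, "claw": 255}
    - {"x": -0.0049, "y": 0.0132, "z": 0.001, "rx": 0, "ry": 0, "rz": 0, "claw": 255}
    - {"x": -0.0049, "y": 0.0132, "z": 0.001, "rx": 0, "ry": 0, "rz": 0, "claw": 255}
    - {"x": -0.0049, "y": 0.0132, "z": 0.001, "rx": 0, "ry": 0, "rz": 0, "claw": 255}

```text
t: 12.97
tool_pos: [0.5829, 0.063, 0.0516]
orientation: [1.891, 2.508, -0.006]
force: [-6.1, -10.9, 7.3]
opening: 0.0394
gripper_force: 30.0
```

Request:
arm_command:
  targets:
    - {"x": -0.0005, "y": 0.0019, "z": 0.0005, "rx": 0, "ry": 0, "rz": 0, "claw": 255}
    - {"x": -0.0011, "y": 0.0038, "z": 0.0005, "rx": 0, "ry": 0, "rz": 0, "claw": 255}
    - {"x": -0.0011, "y": 0.0038, "z": 0.0005, "rx": 0, "ry": 0, "rz": 0, "claw": 255}
    - {"x": -0.0011, "y": 0.0038, "z": 0.0005, "rx": 0, "ry": 0, "rz": 0, "claw": 255}
    - {"x": -0.0011, "y": 0.0038, "z": 0.0005, "rx": 0, "ry": 0, "rz": 0, "claw": 255}

```text
t: 13.38
tool_pos: [0.5823, 0.0652, 0.0516]
orientation: [1.891, 2.508, -0.005]
force: [-6.3, -9.4, 6.4]
opening: 0.0395
gripper_force: 30.0
```

Run:
```python
from h import *
q,_=robot.read_camera("scene");s=robot.read_state();print(s["tool_pos"],s["orientation"],s["force"],s["wrist_torque"],s["opening"],s["t"])
cv2.imwrite("pics/s5.png",cv2.resize(q[240:350,200:320][:,:,::-1],None,fx=5.4,fy=5.4,interpolation=2))
```

```text
[0.58228508 0.06515008 0.05159317] [ 1.89115839  2.50811078 -0.0055035 ] [-5.01838818 -9.63929398  5.26004587] [-1.67768852  0.89869397 -0.05032889] 0.03981415466223018 13.4333
```

View pics/s5.png

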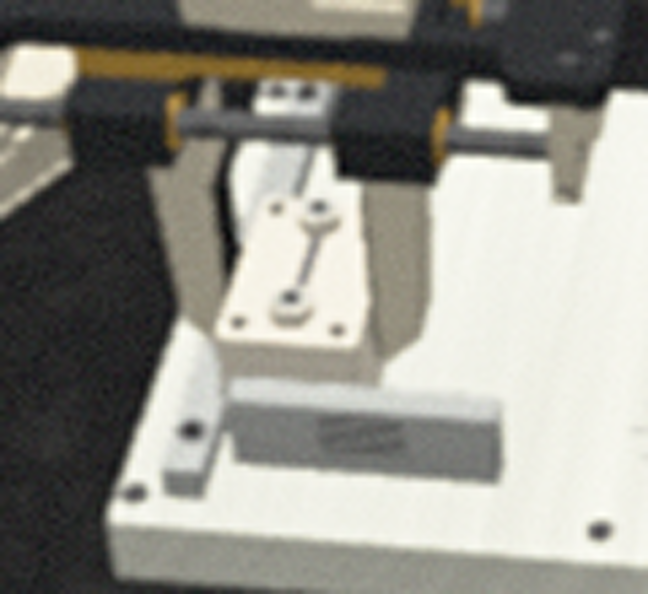

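The crop shows a small gap left between the block's end face and the blade top edge at (365,385). The force did not rise, so the block was only sliding. I push on.

Request:
arm_command:
  targets:
    - {"x": -0.0005, "y": 0.0019, "z": 0, "rx": 0, "ry": 0, "rz": 0, "claw": 255}
    - {"x": -0.0011, "y": 0.0038, "z": 0, "rx": 0, "ry": 0, "rz": 0, "claw": 255}
    - {"x": -0.0011, "y": 0.0038, "z": 0, "rx": 0, "ry": 0, "rz": 0, "claw": 255}
    - {"x": -0.0011, "y": 0.0038, "z": 0, "rx": 0, "ry": 0, "rz": 0, "claw": 255}
    - {"x": -0.0011, "y": 0.0038, "z": 0, "rx": 0, "ry": 0, "rz": 0, "claw": 255}

```text
t: 13.85
tool_pos: [0.5818, 0.067, 0.0516]
orientation: [1.891, 2.508, -0.006]
force: [-4.6, -10.0, 6.2]
opening: 0.0396
gripper_force: 30.0
```

Request:
arm_command:
  targets:
    - {"x": -0.0005, "y": 0.0019, "z": 0, "rx": 0, "ry": 0, "rz": 0, "claw": 255}
    - {"x": -0.0008, "y": 0.0029, "z": 0, "rx": 0, "ry": 0, "rz": 0, "claw": 255}
    - {"x": -0.0008, "y": 0.0029, "z": 0, "rx": 0, "ry": 0, "rz": 0, "claw": 255}
    - {"x": -0.0008, "y": 0.0029, "z": 0, "rx": 0, "ry": 0, "rz": 0, "claw": 255}

```text
t: 14.18
tool_pos: [0.5817, 0.0674, 0.0517]
orientation: [1.891, 2.507, -0.007]
force: [-4.2, -14.6, 4.7]
opening: 0.0397
gripper_force: 30.0
```

Request:
arm_command:
  targets:
    - {"x": 0, "y": 0.0022, "z": -0.0006, "rx": 0, "ry": 0, "rz": 0, "claw": 255}
    - {"x": 0, "y": 0.0022, "z": -0.0006, "rx": 0, "ry": 0, "rz": 0, "claw": 255}
    - {"x": 0, "y": 0.0022, "z": -0.0006, "rx": 0, "ry": 0, "rz": 0, "claw": 255}
    - {"x": 0, "y": 0.0022, "z": -0.0006, "rx": 0, "ry": 0, "rz": 0, "claw": 255}

```text
t: 14.52
tool_pos: [0.5817, 0.0675, 0.0517]
orientation: [1.89, 2.506, -0.009]
force: [-4.9, -18.9, 8.0]
opening: 0.04
gripper_force: 30.0
```

Run:
```python
from h import *
q,_=robot.read_camera("scene");s=robot.read_state();print(s["tool_pos"],s["orientation"],s["force"],s["wrist_torque"],s["opening"],s["t"])
cv2.imwrite("pics/s6.png",cv2.resize(q[240:350,200:320][:,:,::-1],None,fx=5.4,fy=5.4,interpolation=2))
```

```text
[0.58167757 0.06748485 0.05168026] [ 1.89039278  2.5059303  -0.00894709] [ -6.55305602 -19.54171941   8.9726438 ] [-3.38804291  1.04906809  0.00511178] 0.03947763792813776 14.5667
```

View pics/s6.png

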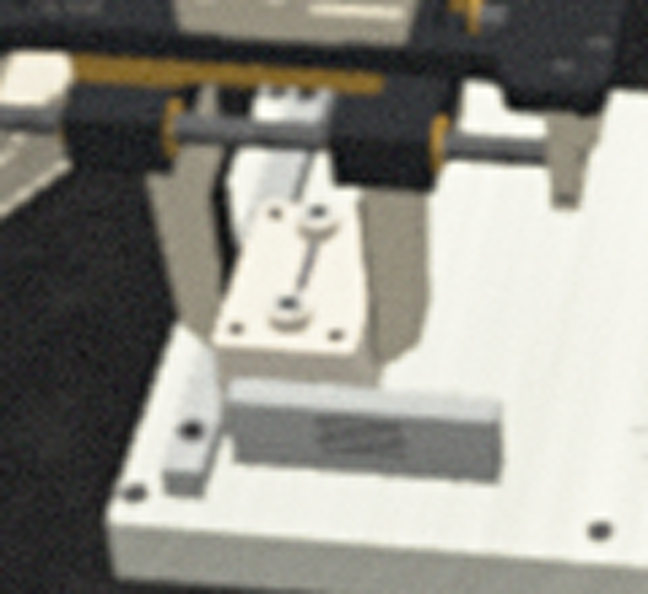

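The crop shows the block up against the blade, with only its upper 12 mm visible above the blade's top edge at (365,385), and along the rail at the left. The position has stalled while the force rose to about 17 N on the blade side and 12 N on the rail side, so the block bears on both. I hand in.

```bash
python3 -c "
from plant import robot
print(robot.close_job())"
```

```text
the job is handed in; nothing more can be done
None
```

The stop blade is fully home in the left-hand slot, and the flow-cell block is still gripped and pressed against both the back rail (about 12 N) and the blade (about 17 N); the job was handed in at 14.6 s.

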